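# Clamp a heat sink with a ratchet spring arm, two clicks past touching

## Robot

A 6-joint arm with a two-finger parallel gripper is mounted at the origin on a cart in front of the work surface, level with it; the furniture and walls round the work are solid. World frame = base frame: x ahead of the robot, y to its left, z up, the work surface at z = 0. Lengths are in mm, angles in degrees, forces in N, time in s.
With the tool pointing down it reaches from about 350 to 850 mm from the base axis. Payload 8.1 kg.
Tool frame: the origin (TCP) lies midway between the tips of the shut fingers; the grasp point (between the pads) lies 19 mm behind it (r.grasp_offset is the distance from the TCP to the grasp point, in mm); z points along the fingers, x is the direction in which the jaws open and shut, and the axes are right-handed (so a half turn about z gives the same grasp; the last joint's range is limited). The gripper opens to 85 mm and grips with 20 to 120 N. Pads are 22 mm wide; open, the fingers measure 114 mm over their backs; the gripper's body (76 mm by 85 mm) begins 54 mm behind the grasp point. The pads swing forward as they close: fully open they stand 13 mm farther back than shut.
Start: joints at [-72.846, 7.471, 85.268, -0, 87.261, -4.893], TCP at [225.244, -556.121, 194.892] pointing down, gripper open.
Joint ranges: [-169.43, 169.43], [-51.17, 129.36], [1.28, 143.12], [-76.62, 256.62], [0, 156.53], [-152.29, 152.29]. Speed limits (degrees/s): [136.94, 136.94, 159.86, 180, 180, 180].

## Interface

Orientations are given as [roll, pitch, yaw] about the fixed x, y, z axes, in that order (R = Rz(yaw) Ry(pitch) Rx(roll)).
In Python, from bench import r, optics, hand_in gives the robot as it stands.
- The arm moves only by the shell command python3 -m pendant 'ROWS' [FORCE]. ROWS is JSON, a list of rows, each a list of 5 numbers: the opening, from 0 (shut) to 1 (fully open), then the shift along the tool's x, y, z in mm, then the turn about the tool's z in degrees. A call has 1 to 10 rows; each row shifts and turns the commanded pose from where the row before left it, along the tool's axes as they then stand; what a row does not reach is not made up. A row lasts 1/10 s, in which the tool goes at most 50 mm and 8.59 degrees, less where a joint would pass 70% of its speed; a pose out of reach is approached as far as the arm can. A call with a gripper value outside its range is refused whole. The fingers move at their own pace and stop on an object; FORCE is the grip in N (left out, the last holds). Time passes only in rows, so rows that do not move let the fingers close. It gives the time, the measured TCP pose, the force and the opening at its end, in the units of the state.
- r.sense(): the state, without advancing time (a new reading comes with each control period).
- optics.snapshot(name): name is "scene" or "top" or "wrist"; returns (picture, depth): 384x512x3 uint8, blue, green, red; 384x512 float32, mm along the optical axis (not along the pixel's ray), 0 where there is no reading.
- optics.camera_params(name): a dict with "camera_matrix" (3x3 intrinsics, pixels), "eye" and "orientation" of the camera in the world. Camera axes: x right, y down, z forward; pixel columns grow to the right and rows downward; lengths in mm; the calibration is good to about 2 mm. A picture is of the moment at which its call begins: read the wrist's pose just before it. camera_params takes no time and is no camera call; for the wrist camera it gives the pose at the moment of the call.
- hand_in(): hands the job in, once; it reports no verdict.
Trained networks look in the newest picture that a camera, given by its name, has taken for a name from the list of things; names that differ only in an ending like _2 or _b are one class to them, and where a whole thing is asked for, a point or a joint stands for the part that bears it (a point fixed in the world has none). Each returns a list of dicts, best first, with "score" (0 to 1); they miss things now and then, are a little off and sometimes report something else, mostly with a low value. They report only what shows in the picture. A call takes as long as a camera call.
- optics.search_frame(camera, query): "at" ([x, y, z] in mm, in world coordinates, good to about 4 mm: the middle of the surface that is visible of it).
The state is a dict: "time": time; "joint_pos": joint angles; "qd": joint speeds; "joint_efforts": joint torques, N m; "tool_pos": TCP position; "tcp_rot": TCP orientation; "ft_force": force on the tool from outside, world axes, zero at the start; "wrist_torque": the same for the moment, N m; "finger_gap": finger opening in mm.
Only numpy, scipy, OpenCV 4.12 (cv2) and the standard library are available. Lean on these libraries where they do the work, as an engineer would, in place of code of your own. Each camera call takes 0.05 s, during which the arm holds its last target. There are 200 camera calls.

## Task

Set the heat sink into the channel of the ratchet clamp, fins up and lengthwise between the two rails, and let go of it. Then turn the black knob clockwise: the arm swings round and pushes the heat sink against the end stop; from the moment the arm bears on it and can swing no further, go on for exactly two more clicks of the ratchet and let go of the knob, so that the pawl holds the heat sink clamped. Feel for it and do not wind further, more load would crush the fins, and leave the loose parts on the bench where they are.

Things in the scene. Friction and masses are not known exactly. Their poses are not given: they have to be found in the camera images.
- clamp: Fixed dark steel plate 150 x 178 mm, 12 mm thick, carrying a black round knob, a toothed wheel with a pawl, a grey swinging arm and an open channel. Origin: on the knob's axis at the underside of the plate (bench height), z up. The plate reaches from x = -53 to +97 mm and from y = -110 to +68 mm.
- channel_floor (a point): Middle of the channel's floor (the plate's top, 12 mm above the bench), axes as the clamp's. The channel runs along y, 60 mm beside the knob's axis, between two aluminium rails 45 mm apart, each 7 mm wide, 6 mm high above the floor and reaching 47 mm either way from here along y.
- end_stop: Fixed aluminium block near the -y end of the channel, 40 mm wide along x, 14 mm thick, 22 mm high above the floor. Origin: middle of the lower edge of its face towards the channel, on the floor; its y axis points from that face along the channel. That face sits 68 to 88 mm from the knob's axis along the clamp's -y.
- knob_grip (a point): Centre of the black knurled knob on its vertical axis: 44 mm across, 26 mm high (underside 46 mm, this point 59 mm, top 72 mm above the bench). May be gripped at any yaw, turns clockwise seen from above. The pawl holds it when let go (it falls back to the last tooth passed, up to 20 degrees), so it can be regripped. Axes as the clamp's, they do not turn.
- ratchet_wheel (a point): On the knob's axis, half-way up the steel ratchet wheel: 56 mm across, top 22 mm above the bench, 18 teeth, one click per 20 degrees (0.349 rad). The sprung pawl is on its -x side and stops it turning back. Before the arm bears, the knob needs less than 0.1 N m (about 0.025 on average when held still), falling off for an instant at each click. Axes as the clamp's, they do not turn.
- clamp_arm_pivot (a point): On the knob's axis, half-way up the grey arm (33 mm to its top from the bench), 60 mm long to the centre of its white roller, 24 mm across. It turns with the knob; it starts 30 to 115 degrees anticlockwise of the clamp's +x, its angle is not measured, and meets the heat sink near +x. Once it bears, its spring (0.05 N m preload) adds 0.50 N m per rad = 0.17 per click to the knob's torque.
- heat_sink_mid (a point): Centre (half-way up) of the loose aluminium heat sink, 40 (x) by 60 (y) by 26 (z) mm, about 0.09 kg, a base with upright fins along its y; lies fins up on the bench. Grip it over the outer fins (40 mm, along x) by the upper half, so that the fingers clear the rails. In the channel its y lies along the channel, either way round, a few mm off the end stop; the arm pushes it home.
- capacitor: Loose can capacitor standing on the bench between robot and clamp, 35 mm across, 56 mm high; origin at its underside. To be left alone.
- coupling: Loose shaft coupling standing on the bench, 25 mm across, 34 mm high; origin at its underside. To be left alone.
- terminal_block: Loose terminal block lying on the bench, 22 x 62 x 16 mm; origin at its underside. To be left alone.

How it is judged (in metres and radians):
On the way:
1. the heat sink lies flat in the channel between the rails in front of the end stop, released, not yet clamped (x of heat_sink_mid in the frame of clamp between 0.055 and 0.065 m and z of heat_sink_mid in the frame of clamp between 0.0225 and 0.0275 m and angle between the y axis of heat_sink_mid and the y axis of clamp, either way round below 0.12 rad and angle between heat_sink_mid's own z axis and vertical below 0.08 rad and y of heat_sink_mid in the frame of end_stop between 0.028 and 0.055 m and contact force between the fingers and heat_sink below 0.05 N and contact force between heat_sink and end_stop below 1 N), for 0.2 s.
At the end, for the whole second after the job is handed in: The heat sink lies flat between the rails (within 5 mm of the channel's centre line) with its end against the end stop (within 2 mm), held by the ratchet alone with a clamping force on the end stop of 3.0 to 7.8 N, which is what the second click after the arm bears gives; the robot is off (x of heat_sink_mid in the frame of clamp between 0.055 and 0.065 m and z of heat_sink_mid in the frame of clamp between 0.0225 and 0.0275 m and angle between the y axis of heat_sink_mid and the y axis of clamp, either way round below 0.12 rad and angle between heat_sink_mid's own z axis and vertical below 0.08 rad and y of heat_sink_mid in the frame of end_stop below 0.032 m and contact force between heat_sink and end_stop between 3 and 7.8 N and linear speed of heat_sink below 0.01 m/s); the robot touches nothing.
It fails at once if the heat sink is pressed against the end stop with more than 10.5 N (wound too far) (contact force between heat_sink and end_stop above 10.5 N).
It fails at once if the capacitor is shifted by more than 20 mm (distance of capacitor from where it was at the start of the episode above 0.02 m).
It fails at once if the coupling is shifted by more than 20 mm (distance of coupling from where it was at the start of the episode above 0.02 m).
It fails at once if the terminal block is shifted by more than 20 mm (distance of terminal_block from where it was at the start of the episode above 0.02 m).
It also fails if it takes over 62 s, if anything falls off the work surface, if the arm or the gripper's body presses on something with over 40 N, if the wrist force passes 120 N, or if a joint passes its speed limit or range.

## Working session

There is one attempt and no reset: what is moved stays moved. The work goes in short steps, Python scripts to look and compute and a shell command to move; the robot and the scene stay as the last step left them, time stands still between calls to the robot, and variables do not carry over. Pictures are saved under pics/ and viewed, about 8 in all and at most 12, crops included, and the job is handed in when it is done.

```bash
ls; mkdir -p pics; python3 - <<'E'
from bench import r, optics
import cv2
print(r.sense())
for c in ("top","scene"):
    p,d=optics.snapshot(c); cv2.imwrite(f"pics/{c}0.png",p)
    cp=optics.camera_params(c); print(c,cp)
    for n in ["heat_sink_mid","knob_grip","clamp","end_stop","clamp_arm_pivot","ratchet_wheel","capacitor","coupling","terminal_block"]:
        print(n,[(round(x["score"],2),[round(v) for v in x["at"]]) for x in optics.search_frame(c,n)[:2]])
E
```

```text
pics
{'time': 0.0, 'joint_pos': array([-7.28450929e+01,  7.51615236e+00,  8.53292715e+01,  1.28101143e-03,
        8.72615761e+01, -4.89429999e+00]), 'qd': array([ 0.05015463, -0.0090013 ,  0.06235216,  0.01377167,  0.01263277,
        0.060547  ]), 'joint_efforts': array([-1.31553294e-03, -5.69390774e+01, -5.00562215e+01, -2.43783124e-04,
        1.48435420e-02, -1.63006376e-06]), 'tool_pos': array([ 225.07584174, -555.51797827,  193.83368485]), 'tcp_rot': array([-1.79989596e+02,  1.06500730e-01, -6.79508456e+01]), 'ft_force': array([-0.2347261 , -0.25010932, -0.19989049]), 'wrist_torque': array([-0.0347679 ,  0.02427699, -0.02143847]), 'finger_gap': 85.67067462908996}
top {'camera_matrix': array([[423.06903653,   0.        , 252.65487946],
       [  0.        , 423.06903653, 191.29081181],
       [  0.        ,   0.        ,   1.        ]]), 'eye': array([ 446.66147486, -124.21660953, 1091.2024868 ]), 'orientation': array([-175.87645658,    0.18509548,  -91.32234686])}
heat_sink_mid [(0.95, [454, -330, 24])]
knob_grip [(0.66, [532, -28, 11])]
clamp [(0.81, [528, -27, 13])]
end_stop
[... 171 characters left out ...]
(0.55, [372, 67, 16])]
scene {'camera_matrix': array([[421.91635271,   0.        , 253.4644135 ],
       [  0.        , 421.91635271, 184.43977423],
       [  0.        ,   0.        ,   1.        ]]), 'eye': array([ 39.78928611, 707.37406784, 521.62129249]), 'orientation': array([-115.22276927,   -1.35209698, -149.88095439])}
heat_sink_mid [(0.81, [449, -327, 18]), (0.2, [546, -101, 35])]
knob_grip [(0.72, [505, 2, 10])]
clamp [(0.68, [501, 2, 12])]
end_stop [(0.42, [545, -103, 33])]
clamp_arm_pivot [(0.69, [370, 81, 11]), (0.61, [500, 0, 13])]
ratchet_wheel []
capacitor [(0.54, [367, -100, 36])]
coupling [(0.78, [382, 4, 20]), (0.49, [451, -326, 19])]
terminal_block [(0.62, [369, 76, 12])]
```

```bash
python3 - <<'E'
import cv2
p=cv2.imread("pics/top0.png"); print(p.shape)
cv2.imwrite("pics/top0c.png",cv2.resize(p[110:310,140:400],None,fx=3,fy=3,interpolation=cv2.INTER_CUBIC))
E
```

```text
(384, 512, 3)
```

View pics/top0c.png

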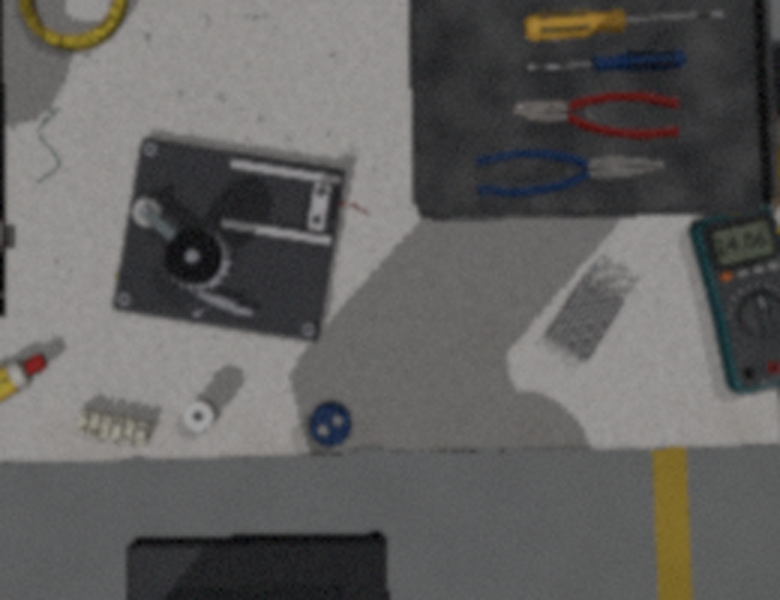

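View pics/scene0.png

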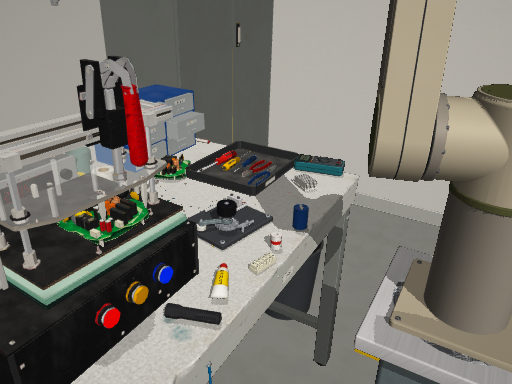

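```bash
cat > h.py <<'E'
import numpy as np, cv2
from scipy.spatial.transform import Rotation as R
from bench import r, optics
def P(cp,uv,z):
    K=cp["camera_matrix"]; Rm=R.from_euler("xyz",cp["orientation"],degrees=True).as_matrix()
    d=np.c_[np.atleast_2d(uv),np.ones(len(np.atleast_2d(uv)))]@np.linalg.inv(K).T@Rm.T
    e=np.array(cp["eye"]); return e+d*((z-e[2])/d[:,2])[:,None]
def cloud(cp,dep):
    v,u=np.mgrid[:384,:512]; K=cp["camera_matrix"]
    Rm=R.from_euler("xyz",cp["orientation"],degrees=True).as_matrix()
    d=np.stack([u,v,np.ones_like(u)],-1)@np.linalg.inv(K).T
    return (d*dep[...,None])@Rm.T+cp["eye"]
E
python3 - <<'E'
from h import *
cp=optics.camera_params("top")
f=lambda pts,z:P(cp,np.array(pts)/3+[140,110],z)[:,:2].round(1)
c=f([(147,137),(345,167),(320,340),(113,307)],12); print("plate",c.tolist(),[np.linalg.norm(c[i]-c[i-1]).round() for i in range(4)])
print("rect",cv2.minAreaRect(c.astype(np.float32)))
print("knob",f([(193,257)],72)); print("hs",f([(605,258),(635,275),(585,362),(543,343)],26).tolist())
print("rails",f([(231,163),(342,181),(222,223),(330,242)],18).tolist(), "cap",f([(330,424)],56),"coup",f([(199,416)],34),"roller",f([(146,212)],33))
p,d=optics.snapshot("top"); X=cloud(cp,d)
m=(abs(X[...,0]-452)<70)&(abs(X[...,1]+330)<70)
print(np.percentile(X[m][:,2],[5,50,95]))
m&=(X[...,2]>12)&(X[...,2]<45); print(m.sum(),X[m].mean(0),cv2.minAreaRect(X[m][:,:2].astype(np.float32)))
m=(abs(X[...,0]-530)<130)&(abs(X[...,1]+27)<130)&(X[...,2]>55)&(X[...,2]<90); print(m.sum(),X[m].mean(0),X[m].min(0),X[m].max(0))
E
```

```text
plate [[620.3, 39.2], [590.4, -130.1], [443.2, -105.4], [475.2, 69.9]] [np.float64(148.0), np.float64(172.0), np.float64(149.0), np.float64(178.0)]
rect ((532.6083374023438, -31.15027618408203), (178.19674682617188, 149.24264526367188), 79.6548843383789)
knob [[512.3  -5.7]]
hs [[506.4, -346.6], [491.5, -371.2], [419.8, -326.6], [436.4, -292.1]]
rails [[595.3, -33.0], [577.6, -127.2], [544.2, -24.5], [525.8, -115.8]] cap [[ 375.4 -112.8]] coup [[382.9  -4.3]] roller [[553.5  37.6]]
[-3.13269463  0.42043959 24.47834408]
340 [ 455.62653608 -328.66054845   22.2010135 ] ((455.2104797363281, -328.6836853027344), (39.457977294921875, 58.37443161010742), 56.37009811401367)
278 [513.3244763   -4.45608714  71.40266005] [492.25295685 -26.23273875  55.6827637 ] [536.2178824   17.58612492  76.86295947]
```

```bash
python3 -m pendant '[[1,-12.4,-29.8,0,0],[1,-12.4,-29.8,0,0],[1,-12.4,-29.8,0,0],[1,-12.4,-29.8,0,0],[1,-12.4,-29.8,0,0],[1,-12.4,-29.8,0,0],[1,-12.4,-29.8,0,0],[1,-12.4,-29.8,0,0],[1,-12.4,-29.8,0,0],[1,-12.4,-29.8,0,0]]'
python3 -m pendant '[[1,0,0,0,-8.3],[1,0,0,0,-8.3],[1,0,0,0,-8.3],[1,0,0,0,-8.3],[1,0,0,0,-8.3],[1,0,0,0,-8.3],[1,0,0,0,-8.3],[1,0,0,0,-8.3],[1,0,0,0,-8.3],[1,0,0,0,-8.3]]'
python3 -m pendant '[[1,0,0,0,-8.3],[1,0,0,0,-8.3],[1,0,0,0,-8.3],[1,0,0,0,-8.3],[1,0,0,0,-8.3],[1,0,0,0,0],[1,0,0,0,0]]'
cat >> h.py <<'E'
def to(x,y,z,yaw):
    s=r.sense(); p=s["tool_pos"]; Rm=R.from_euler("xyz",s["tcp_rot"],degrees=True)
    d=Rm.inv().apply(np.array([x,y,z])-p); t=-((yaw-s["tcp_rot"][2]+180)%360-180)
    print("now",p.round(1),s["tcp_rot"].round(1),"shift",d.round(1),"turn",round(t,1))
def S():
    s=r.sense(); print("t%.1f yaw%.1f F%s M%s gap%.1f"%(s["time"],s["tcp_rot"][2],s["ft_force"].round(1),s["wrist_torque"].round(3),s["finger_gap"]))
E
python3 - <<'E'
from h import *
to(455,-329,195,56.4)
cp=optics.camera_params("wrist"); p,d=optics.snapshot("wrist"); cv2.imwrite("pics/w1.png",p)
X=cloud(cp,d); m=(abs(X[...,0]-455)<50)&(abs(X[...,1]+329)<50)&(X[...,2]>15)&(X[...,2]<40)
print(m.sum(),X[m].mean(0),cv2.minAreaRect(X[m][:,:2].astype(np.float32)))
print(optics.search_frame("wrist","heat_sink_mid")[:1])
E
```

```text
time: 2.05
tool_pos: [455.8, -328.3, 195.0]
tcp_rot: [-180.0, -0.0, -68.0]
ft_force: [0.2, -0.2, -0.3]
finger_gap: 85.5
time: 3.05
tool_pos: [454.9, -329.3, 194.9]
tcp_rot: [180.0, -0.0, 15.4]
ft_force: [0.7, -0.4, -0.2]
finger_gap: 85.5
time: 3.75
tool_pos: [454.9, -329.3, 194.9]
tcp_rot: [-180.0, 0.0, 56.3]
ft_force: [0.7, -0.4, 0.2]
finger_gap: 85.7
now [ 454.9 -329.3  194.9] [-180.     0.    56.3] shift [ 0.3 -0.1 -0.1] turn -0.1
789 [ 454.94162    -330.69490877   26.44611338] ((455.73492431640625, -331.0021667480469), (38.38381576538086, 60.19160079956055), 55.66917037963867)
[{'at': [458.3, -327.9, 8.8], 'score': 0.68}]
```

View pics/w1.png

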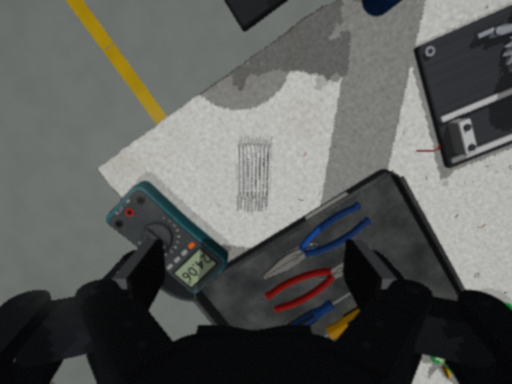

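```bash
python3 -m pendant '[[1,-0.3,0.7,30,0],[1,0,0,30,0],[1,0,0,30,0],[1,0,0,30,0],[1,0,0,24,0],[1,0,0,20,0],[1,0,0,15,0],[1,0,0,10,0],[1,0,0,0,0]]'
python3 -m pendant '[[0.3,0,0,0,0],[0.3,0,0,0,0],[0.3,0,0,0,0],[0.3,0,0,0,0],[0.3,0,0,0,0],[0.3,0,0,0,0],[0.3,0,0,0,0],[0.3,0,0,0,0]]' 40
python3 -m pendant '[[0.3,0,0,-10,0],[0.3,0,0,-20,0],[0.3,0,0,-30,0],[0.3,0,0,-30,0],[0.3,0,0,0,0]]'
python3 -c "
from h import *
S();to(455,-330,96,56.4)
p,d=optics.snapshot('wrist'); cv2.imwrite('pics/w2.png',p)"
```

```text
time: 4.75
tool_pos: [454.6, -329.3, 4.6]
tcp_rot: [-179.9, -0.0, 56.5]
ft_force: [0.2, -0.9, 0.3]
finger_gap: 85.4
time: 5.55
tool_pos: [455.3, -329.9, 5.9]
tcp_rot: [-180.0, -0.0, 56.5]
ft_force: [-0.2, 0.5, 0.7]
finger_gap: 25.9
time: 6.05
tool_pos: [458.2, -332.5, 102.2]
tcp_rot: [179.5, 0.1, 56.6]
ft_force: [0.2, -1.1, 0.4]
finger_gap: 25.6
t6.0 yaw56.6 F[ 0.2 -1.1  0.4] M[-0.048 -0.023 -0.018] gap25.6
now [ 458.2 -332.5  102.2] [1.795e+02 1.000e-01 5.660e+01] shift [ 0.3 -4.1  6.2] turn 0.2
```

View pics/w2.png

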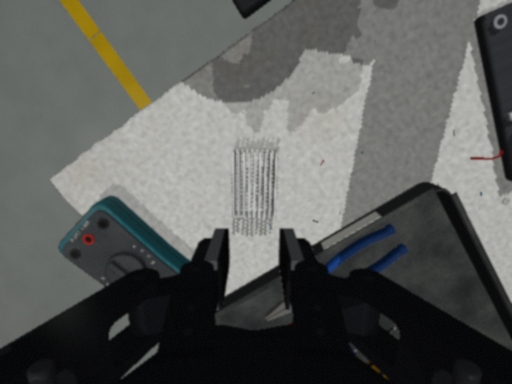

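```bash
python3 -c "
from h import *
to(455,-330,96,56.4)
for c in ('wrist','top'):
    cp=optics.camera_params(c); p,d=optics.snapshot(c)
    if c=='wrist': print(cp['eye'],cp['orientation'])
    print(c, optics.search_frame(c,'heat_sink_mid')[:1])
    X=cloud(cp,d); m=(abs(X[...,0]-455)<60)&(abs(X[...,1]+329)<60)&(X[...,2]>12)&(X[...,2]<40)
    print(m.sum(),X[m].mean(0),cv2.minAreaRect(X[m][:,:2].astype(np.float32)))
    cv2.imwrite('pics/x_%s.png'%c,p)
p=cv2.imread('pics/x_top.png');cv2.imwrite('pics/x_topc.png',cv2.resize(p[110:310,240:440],None,fx=3,fy=3))
"
```

```text
now [ 457.2 -331.6   99.7] [179.6   0.   56.5] shift [ 0.1 -2.8  3.7] turn 0.1
[ 400.69408578 -294.41793989  279.52506299] [1.64413023e+02 2.57853046e-02 5.65210180e+01]
wrist [{'at': [457.9, -328.8, 13.5], 'score': 0.66}]
1582 [ 454.27117446 -329.94343469   25.89625282] ((455.56719970703125, -330.8453063964844), (38.35778045654297, 60.113319396972656), 55.820098876953125)
top [{'at': [451.4, -313.5, 20.8], 'score': 0.51}]
70 [ 453.15492111 -310.78936042   21.89102172] ((452.3886413574219, -311.7896423339844), (14.370104789733887, 34.246551513671875), 56.280235290527344)
```

View pics/x_topc.png

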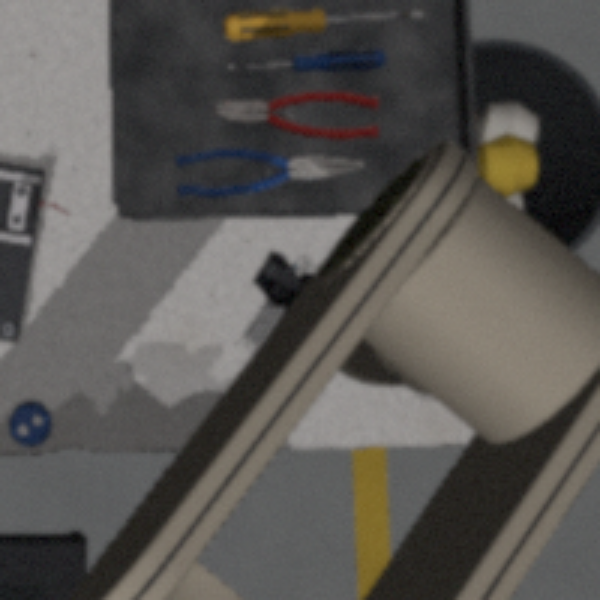

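```bash
python3 -m pendant '[[1,0,0,0,0],[1,0,0,0,0],[1,0,0,0,0],[1,0,0,0,0],[1,0,0,0,0],[1,0,0,0,0]]' 
python3 -c "
from h import *
S();to(455.3,-330.3,6,56)"
python3 -m pendant '[[1,0,0,30,0],[1,0,0,30,0],[1,0,0,20,0],[1,0,0,10,0],[1,0,0,0,0],[1,0,0,0,0]]' 
python3 -m pendant '[[0.6,0,0,0,0],[0.6,0,0,0,0],[0.6,0,0,0,0],[0.6,0,0,0,0]]' 20
python3 -m pendant '[[0.44,0,0,0,0],[0.44,0,0,0,0],[0.44,0,0,0,0],[0.44,0,0,0,0]]' 
python3 -c "
from h import *
S();to(455.3,-330.3,6,56)
p,d=optics.snapshot('wrist'); cv2.imwrite('pics/w3.png',p)"
```

```text
time: 6.9
tool_pos: [455.3, -330.0, 95.9]
tcp_rot: [180.0, 0.0, 56.5]
ft_force: [0.5, 0.2, -0.4]
finger_gap: 85.6
t6.9 yaw56.5 F[ 0.5  0.2 -0.4] M[-0.026  0.028 -0.028] gap85.6
now [ 455.3 -330.    95.9] [180.    0.   56.5] shift [-0.3  0.1 89.9] turn 0.5
time: 7.5
tool_pos: [455.9, -330.4, 6.9]
tcp_rot: [179.9, 0.0, 56.5]
ft_force: [0.5, -0.0, 0.3]
finger_gap: 85.6
time: 7.9
tool_pos: [455.6, -330.2, 6.4]
tcp_rot: [180.0, 0.0, 56.5]
ft_force: [0.7, 0.7, 0.6]
finger_gap: 51.2
time: 8.3
tool_pos: [455.3, -329.9, 5.8]
tcp_rot: [-180.0, -0.0, 56.5]
ft_force: [-0.4, 0.5, -0.5]
finger_gap: 37.6
t8.3 yaw56.5 F[-0.4  0.5 -0.5] M[0.016 0.001 0.057] gap37.6
now [ 455.3 -329.9    5.8] [-180.    -0.    56.5] shift [-0.3  0.2 -0.2] turn 0.5
```

View pics/w3.png

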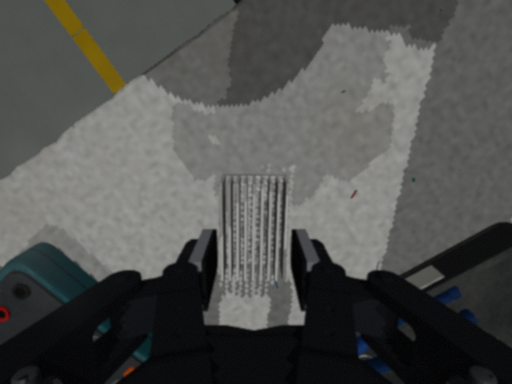

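```bash
python3 -c "
from h import *
S()
cp=optics.camera_params('wrist'); print(cp)
T=r.sense()['tool_pos']; Rt=R.from_euler('xyz',r.sense()['tcp_rot'],degrees=True)
for z in (6,26):
  q=P(cp,[(222,175),(288,175),(214,285),(294,285),(217,240),(291,240),(255,230)],z); print(z,Rt.inv().apply(q-T).round(1).tolist())
p,d=optics.snapshot('wrist'); X=cloud(cp,d)
L=Rt.inv().apply((X-T).reshape(-1,3)).reshape(X.shape)
for v in (180,200,220,240,260): print(v,[(u,L[v,u].round().astype(int).tolist()) for u in (205,213,220,223,227,240,255,270,284,288,292,297,305)])
"
```

```text
t8.3 yaw56.5 F[-0.4 -0.7 -0.9] M[ 0.064  0.014 -0.043] gap37.7
{'camera_matrix': array([[298.99799188,   0.        , 253.73411995],
       [  0.        , 298.99799188, 193.36412995],
       [  0.        ,   0.        ,   1.        ]]), 'eye': array([ 399.59745788, -293.47804831,  186.07288704]), 'orientation': array([ 1.64774271e+02, -2.30175028e-02,  5.65196924e+01])}
6 [[-19.7, -29.3, -0.2], [20.8, -29.2, -0.2], [-27.3, 47.1, -0.2], [27.1, 47.1, -0.2], [-24.2, 13.9, -0.2], [24.0, 14.0, -0.2], [0.6, 7.0, -0.2]]
26 [[-17.6, -33.4, -20.2], [18.5, -33.4, -20.2], [-24.3, 34.5, -20.2], [24.1, 34.5, -20.2], [-21.6, 5.0, -20.2], [21.3, 5.0, -20.2], [0.5, -1.2, -20.2]]
180 [(205, [-31, -25, 4]), (213, [-26, -25, 4]), (220, [-19, -29, -14]), (223, [-18, -29, -12]), (227, [-17, -27, -2]), (240, [-9, -26, -1]), (255, [0, -29, -12]), (270, [9, -29, -13]), (284, [17, -28, -10]), (288, [21, -25, 4]), (292, [24, -25, 5]), (297, [27, -25, 4]), (305, [32, -25, 5])]
200 [(205, [-32, -12, 4]), (213, [-27, -12, 5]), (220, [-19, -20, -22]), (223, [-18, -18, -15]), (227, [-15, -19, -21]), (240, [-9, -13,
[... 305 characters left out ...]
-1]), (270, [9, -8, -22]), (284, [17, -7, -20]), (288, [22, 2, 5]), (292, [25, 2, 6]), (297, [28, 2, 4]), (305, [33, 2, 4])]
240 [(205, [-22, -11, -55]), (213, [-19, -9, -52]), (220, [-20, 4, -22]), (223, [-18, 6, -19]), (227, [-18, 14, 0]), (240, [-9, 13, -1]), (255, [1, 13, -1]), (270, [9, 4, -22]), (284, [17, 4, -22]), (288, [23, 16, 5]), (292, [18, -7, -46]), (297, [19, -11, -56]), (305, [23, -11, -57])]
260 [(205, [-19, -11, -74]), (213, [-19, 0, -55]), (220, [-20, 17, -22]), (223, [-18, 18, -20]), (227, [-18, 28, -1]), (240, [-9, 27, -3]), (255, [1, 27, -2]), (270, [10, 28, -1]), (284, [17, 17, -22]), (288, [23, 31, 5]), (292, [18, 3, -49]), (297, [18, -5, -64]), (305, [20, -11, -75])]
```

```bash
python3 -c "
from h import *
T=r.sense()['tool_pos']; Rt=R.from_euler('xyz',r.sense()['tcp_rot'],degrees=True)
for c in ('wrist','scene','top'):
  cp=optics.camera_params(c); p,d=optics.snapshot(c); X=cloud(cp,d)
  L=Rt.inv().apply((X-T).reshape(-1,3)).reshape(X.shape)
  m=(d>0)&(np.hypot(L[...,0],L[...,1])<90)&(L[...,2]<-26)&(L[...,2]>-200)
  Q=L[m]; print(c,len(Q), np.histogram(Q[:,2],bins=np.arange(-200,-20,10)))
  if c=='scene':
    v,u=np.where((np.hypot(L[...,0],L[...,1])<120)&(d>0)); print(v.min(),v.max(),u.min(),u.max())
    q=cv2.resize(p[v.mean().astype(int)-50:v.mean().astype(int)+50,u.mean().astype(int)-60:u.mean().astype(int)+60],None,fx=6,fy=6,interpolation=cv2.INTER_CUBIC)
    cv2.imwrite('pics/s4.png',q)
"
```

```text
wrist 44746 (array([    0,     0,     0,     0,     0,     0,  3898, 10961, 11549,
        5466,  7491,  1990,  1230,   893,   778,   469,    20]), array([-200, -190, -180, -170, -160, -150, -140, -130, -120, -110, -100,
        -90,  -80,  -70,  -60,  -50,  -40,  -30]))
scene 1453 (array([104,  99,  94,  62,  69, 120, 160, 127, 126, 109, 104,  86,  42,
        53,  49,  41,   8]), array([-200, -190, -180, -170, -160, -150, -140, -130, -120, -110, -100,
        -90,  -80,  -70,  -60,  -50,  -40,  -30]))
0 383 257 360
top 161 (array([ 0,  0,  0,  0,  0, 53, 55, 14,  3,  5, 15,  7,  0,  1,  1,  1,  0]), array([-200, -190, -180, -170, -160, -150, -140, -130, -120, -110, -100,
        -90,  -80,  -70,  -60,  -50,  -40,  -30]))
```

View pics/s4.png

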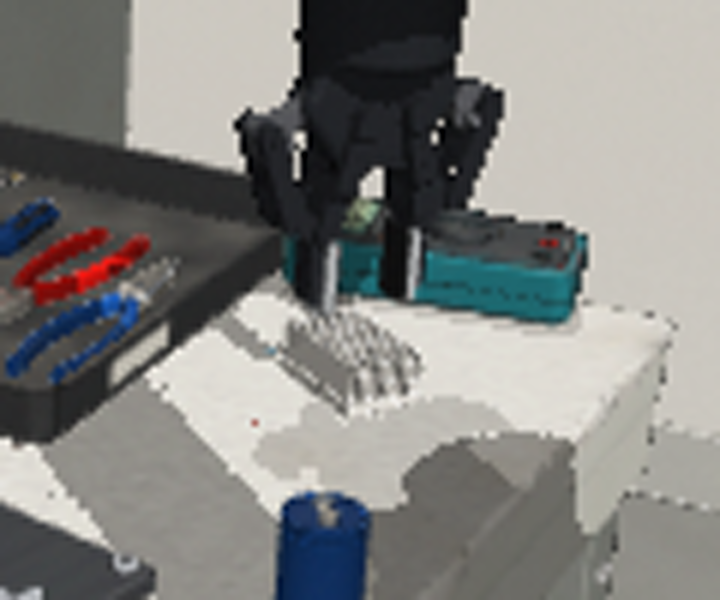

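```bash

python3 -m pendant '[[0.6,0,0,0,0],[0.6,0,0,0,0],[0.6,0,0,0,0],[0.6,0,0,8,0],[0.6,0,0,8,0],[0.6,0,0,0,0],[0.6,0,0,0,0]]'
python3 -c "
from h import *
T=r.sense()['tool_pos']; Rt=R.from_euler('xyz',r.sense()['tcp_rot'],degrees=True)
cp=optics.camera_params('wrist'); p,d=optics.snapshot('wrist'); X=cloud(cp,d)
L=Rt.inv().apply((X-T).reshape(-1,3)).reshape(X.shape)
m=(d>0)&(L[...,2]<-15)&(abs(L[...,1])<14)&(abs(abs(L[...,0])-31)<9)
for sg in (-1,1):
  Q=L[m&(sg*L[...,0]>0)]; Q=Q[Q[:,2].argsort()][::-1]; print(len(Q),Q[:12:2].round(1).tolist())
S()"
```

```text
time: 9.25
tool_pos: [454.8, -329.5, -10.9]
tcp_rot: [-179.9, -0.0, 56.5]
ft_force: [0.1, 0.2, 0.0]
finger_gap: 51.5
3261 [[-26.1, 0.4, -40.4], [-26.0, 0.5, -41.3], [-26.2, 4.9, -41.4], [-26.0, 1.4, -41.6], [-25.9, 0.8, -41.7], [-26.0, 3.0, -41.9]]
3373 [[25.4, 1.9, -40.7], [25.4, -7.5, -41.0], [25.2, -0.5, -41.2], [25.4, 3.3, -41.2], [25.4, 4.7, -41.7], [25.2, -8.5, -42.1]]
t9.3 yaw56.5 F[-0.4  0.4 -0.2] M[-0.025  0.009 -0.012] gap51.7
```

```bash

python3 -m pendant '[[0.6,0,0,8,0],[0.6,0,0,5,0],[0.6,0,0,3,0],[0.6,0,0,0,0]]'
python3 -m pendant '[[0.6,0,0,3,0],[0.6,0,0,2,0],[0.6,0,0,0,0],[0.6,0,0,0,0]]'
python3 -m pendant '[[0.35,0,0,0,0],[0.35,0,0,0,0],[0.35,0,0,0,0],[0.35,0,0,0,0],[0.35,0,0,0,0],[0.35,0,0,0,0]]' 40
python3 -c "
from h import *
S()
p,d=optics.snapshot('scene'); cv2.imwrite('pics/s5.png',cv2.resize(p[141:241,248:368],None,fx=6,fy=6,interpolation=cv2.INTER_CUBIC))"
```

```text
time: 9.7
tool_pos: [454.8, -329.5, -27.0]
tcp_rot: [-179.9, -0.0, 56.5]
ft_force: [0.3, 0.6, 0.1]
finger_gap: 51.1
time: 10.1
tool_pos: [455.4, -330.0, -31.1]
tcp_rot: [180.0, 0.0, 56.5]
ft_force: [-0.5, -0.7, 0.4]
finger_gap: 51.2
time: 10.7
tool_pos: [455.6, -330.2, -30.8]
tcp_rot: [180.0, 0.0, 56.5]
ft_force: [0.3, -0.3, 3.8]
finger_gap: 37.9
t10.7 yaw56.5 F[ 0.3 -0.3  3.8] M[ 0.082  0.026 -0.016] gap37.9
```

View pics/s5.png

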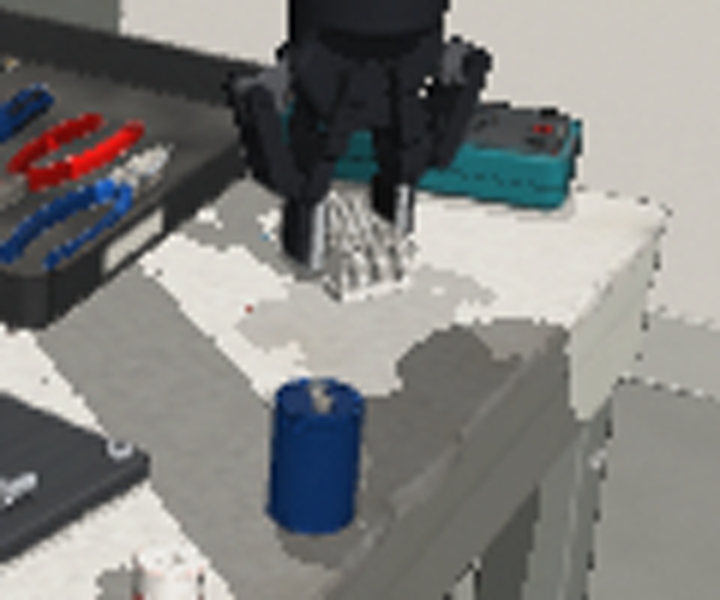

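```bash

python3 -m pendant '[[0.35,0,0,-5,0],[0.35,0,0,-10,0],[0.35,0,0,-20,0],[0.35,0,0,-25,0],[0.35,0,0,-25,0],[0.35,0,0,-15,0],[0.35,0,0,0,0]]'
python3 -m pendant '[[0.35,0,0,0,8.35],[0.35,0,0,0,8.35],[0.35,0,0,0,8.35],[0.35,0,0,0,8.35],[0.35,0,0,0,8.35],[0.35,0,0,0,8.35],[0.35,0,0,0,8.35],[0.35,0,0,0,8.35],[0.35,0,0,0,0],[0.35,0,0,0,0]]'
python3 -c "
from h import *
S()
cp=optics.camera_params('top'); p,d=optics.snapshot('top')
f=lambda pts,z:P(cp,np.array(pts)/3+[140,110],z)
o=np.array([513.7,-5.8]); y=np.radians(-10.3); ex=np.array([np.cos(y),np.sin(y)]); ey=np.array([-np.sin(y),np.cos(y)])
C=lambda q:(np.c_[(q[:,:2]-o)@ex,(q[:,:2]-o)@ey]).round(1).tolist()
print('stop edge',C(f([(309,204),(330,207)],34)),'stop cornerlow',C(f([(313,178),(306,229)],34)))
print('rails',C(f([(231,163),(342,181),(222,223),(330,242)],18)),'plate',C(f([(147,137),(345,167),(320,340),(113,307)],12)))
X=cloud(cp,d); q=X.reshape(-1,3); c=np.array(C(q)); m=(abs(c[:,0]-60)<16)&(c[:,1]<-60)&(c[:,1]>-115)
for a in range(-112,-60,3):
  k=m&(abs(c[:,1]-a)<1.5); print(a,np.median(q[k,2]).round(1) if k.any() else None,end='; ')
np.save('f.npy',np.r_[o,y])
to(*(o+60*ex-40*ey),80,-10.3)
cv2.imwrite('pics/t6.png',cv2.resize(p[140:260,170:300],None,fx=5,fy=5,interpolation=cv2.INTER_CUBIC))
"
```

```text
time: 11.45
tool_pos: [457.0, -331.4, 72.0]
tcp_rot: [179.7, 0.0, 56.5]
ft_force: [-0.2, 0.3, -1.4]
finger_gap: 38.1
time: 12.45
tool_pos: [454.7, -329.4, 67.7]
tcp_rot: [-179.9, 0.1, -10.0]
ft_force: [-0.9, -0.2, -0.5]
finger_gap: 38.1
t12.4 yaw-10.0 F[-0.9 -0.2 -0.5] M[-0.01   0.032 -0.02 ] gap38.1
stop edge [[59.2, -84.1], [59.5, -101.8]] stop cornerlow [[81.4, -83.9], [38.1, -84.9]]
rails [[85.1, -12.2], [84.6, -108.0], [33.3, -13.0], [31.6, -106.1]] plate [[96.8, 63.3], [97.6, -108.6], [-51.6, -110.6], [-51.4, 67.6]]
-112 1.5; -109 1.8; -106 12.2; -103 13.0; -100 12.8; -97 32.0; -94 35.9; -91 35.1; -88 35.2; -85 33.7; -82 12.9; -79 12.4; -76 11.4; -73 11.8; -70 12.2; -67 13.0; -64 12.7; -61 11.6; now [ 454.9 -329.6   68. ] [-1.8e+02  1.0e-01 -1.0e+01] shift [  61.4 -288.8  -11.9] turn 0.3
```

View pics/t6.png

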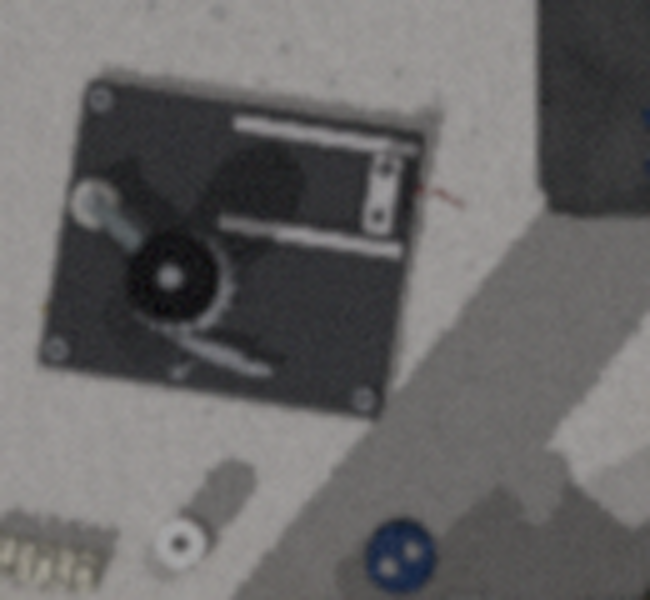

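```bash

python3 -m pendant '[[0.35,6.1,-28.4,0,0.3],[0.35,6.1,-28.4,0,0],[0.35,6.1,-28.4,0,0],[0.35,6.1,-28.4,0,0],[0.35,6.1,-28.4,0,0],[0.35,6.1,-28.4,0,0],[0.35,6.1,-28.4,0,0],[0.35,6.1,-28.4,0,0],[0.35,6.1,-28.4,0,0],[0.35,6.1,-28.4,0,0]]'
python3 -m pendant '[[0.35,0,0,10,0],[0.35,0,0,10,0],[0.35,0,0,0,0],[0.35,0,0,0,0]]'
python3 -c "
from h import *
S()
o=np.load('f.npy'); ex=np.array([np.cos(o[2]),np.sin(o[2])]); ey=np.array([-ex[1],ex[0]])
to(*(o[:2]+60*ex-45*ey),48,-10.3)
cp=optics.camera_params('wrist'); p,d=optics.snapshot('wrist'); print(cp['eye'])
np.save('w7.npy',cloud(cp,d))
cv2.imwrite('pics/w7.png',cv2.resize(p,None,fx=1.5,fy=1.5))
"
```

```text
time: 13.5
tool_pos: [567.3, -60.7, 68.6]
tcp_rot: [-180.0, 0.0, -10.4]
ft_force: [0.1, -0.3, -0.5]
finger_gap: 38.2
time: 13.9
tool_pos: [566.1, -62.7, 48.0]
tcp_rot: [180.0, 0.1, -10.6]
ft_force: [-0.1, 0.4, -0.7]
finger_gap: 38.2
t13.9 yaw-10.6 F[-0.1  0.4 -0.7] M[-0.067  0.003 -0.023] gap38.2
now [566.1 -62.7  48. ] [ 1.80e+02  1.00e-01 -1.06e+01] shift [-1.8 -1.6 -0. ] turn -0.3
[578.43231749   2.46340635 228.23221513]
```

View pics/w7.png

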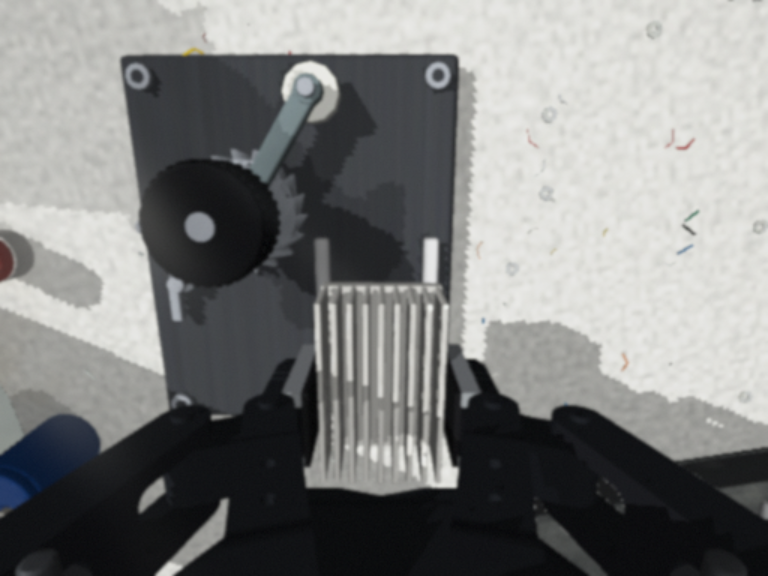

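```bash

python3 -c "
from h import *
cp=optics.camera_params('wrist'); s=r.sense(); T=s['tool_pos']; Rt=R.from_euler('xyz',s['tcp_rot'],degrees=True)
t=lambda pts,z:Rt.inv().apply(P(cp,np.array(pts)/1.5,z)-T)[:,:2].round(1).tolist()
print('rails@245',t([(315,245),(329,245),(424,245),(438,245)],18)); print('rails low',t([(317,275),(331,275),(423,275),(438,275)],18))
print('plate',t([(122,57),(458,57),(458,300)],12),'bolts',t([(138,76),(438,75),(181,402)],12)); print('hs',t([(318,288),(444,288)],105),t([(305,485),(458,485)],81))
print('knob',t([(200,227)],72),P(cp,[(200/1.5,227/1.5)],72))
print('roller',P(cp,np.array([(307,90)])/1.5,35))
"
```

```text
rails@245 [[-31.4, -31.0], [-24.7, -31.0], [20.4, -31.0], [27.0, -31.0]]
rails low [[-31.0, -16.4], [-24.2, -16.4], [20.2, -16.4], [27.5, -16.4]]
plate [[-113.8, -113.4], [33.8, -113.3], [38.8, -2.0]] bolts [[-107.8, -105.7], [25.2, -106.0], [-107.6, 55.1]]
hs [[-18.1, -33.2], [17.9, -33.2]] [[-29.6, 52.3], [29.7, 52.3]]
knob [[-63.3, -46.4]] [[513.0205966   -5.50845638  72.        ]]
roller [[555.28828038  37.38432374  35.        ]]
```

```bash

python3 -m pendant '[[0.35,-2,0,0,0],[0.35,0,0,15,0],[0.35,0,0,15,0],[0.35,0,0,12,0],[0.35,0,0,8,0],[0.35,0,0,0,0],[0.35,0,0,0,0]]'
python3 -c "from h import *; S()"
python3 -m pendant '[[0.35,0,0,6,0],[0.35,0,0,4,0],[0.35,0,0,2,0],[0.35,0,0,2,0],[0.35,0,0,0,0],[0.35,0,0,0,0]]'
python3 -c "
from h import *
S();to(513.4,-5.6,-20,-10.5)
p,d=optics.snapshot('wrist')
cv2.imwrite('pics/w8.png',cv2.resize(p,None,fx=1.5,fy=1.5))"
```

```text
time: 14.65
tool_pos: [565.1, -61.5, -1.4]
tcp_rot: [-180.0, 0.0, -10.5]
ft_force: [0.0, 0.7, -1.2]
finger_gap: 38.0
t14.7 yaw-10.5 F[ 0.   0.7 -1.2] M[-0.041  0.02  -0.007] gap38.0
time: 15.25
tool_pos: [565.3, -61.6, -15.0]
tcp_rot: [-180.0, -0.0, -10.6]
ft_force: [0.4, 0.4, -1.0]
finger_gap: 38.0
t15.2 yaw-10.6 F[ 0.4  0.4 -1. ] M[0.068 0.001 0.036] gap38.0
now [565.3 -61.6 -15. ] [-180.    -0.   -10.6] shift [-61.2 -45.5   5. ] turn -0.1
```

View pics/w8.png

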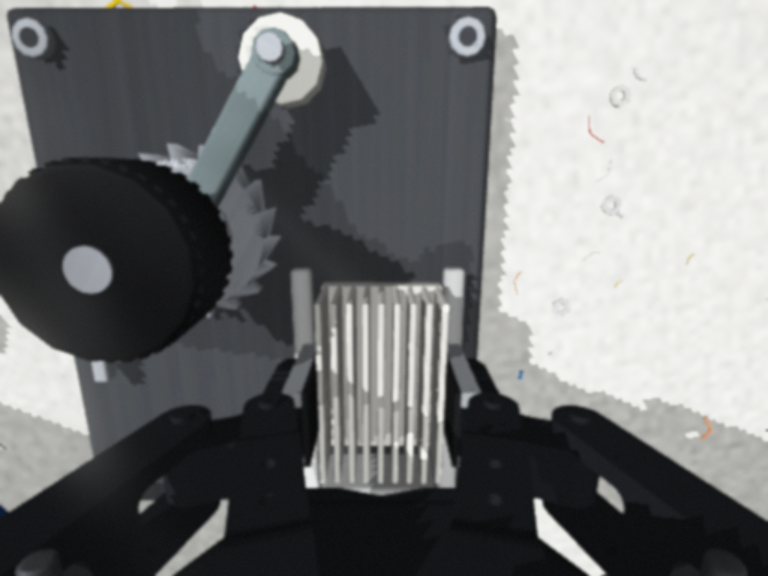

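```bash

python3 -m pendant '[[0.35,-0.5,0,2,0],[0.35,0,0,0,0]]'
python3 -m pendant '[[0.35,0,0,1.5,0],[0.35,0,0,0,0]]'
python3 -m pendant '[[0.35,0,0,1,0],[0.35,0,0,0,0],[0.35,0,0,0,0]]'
```

```text
time: 15.5
tool_pos: [564.5, -61.4, -17.3]
tcp_rot: [-180.0, 0.0, -10.6]
ft_force: [0.5, 0.1, -1.1]
finger_gap: 37.9
time: 15.7
tool_pos: [564.7, -61.4, -18.7]
tcp_rot: [180.0, -0.0, -10.6]
ft_force: [0.2, -0.7, -0.2]
finger_gap: 37.9
time: 16.0
tool_pos: [564.8, -61.4, -18.8]
tcp_rot: [180.0, -0.0, -10.5]
ft_force: [-3.9, 1.4, 7.4]
finger_gap: 38.2
```

```bash

python3 -m pendant '[[0.35,0,0,-0.7,0],[0.6,0,0,0,0],[0.6,0,0,0,0],[0.6,0,0,0,0],[0.6,0,0,0,0],[0.6,0,0,-10,0],[0.6,0,0,-20,0],[0.6,0,0,-30,0],[0.6,0,0,-30,0],[0.6,0,0,0,0]]'
python3 -c "
from h import *
S();to(513.2,-5.6,70,70)
p,d=optics.snapshot('wrist')
cv2.imwrite('pics/w9.png',cv2.resize(p,None,fx=1.5,fy=1.5))"
```

```text
time: 17.0
tool_pos: [568.7, -62.2, 77.4]
tcp_rot: [180.0, -0.5, -10.5]
ft_force: [1.1, -0.2, 1.2]
finger_gap: 51.2
t17.0 yaw-10.5 F[ 1.1 -0.2  1.2] M[-0.     0.001 -0.029] gap51.2
now [568.7 -62.2  77.4] [180.   -0.5 -10.5] shift [-65.  -45.5   6.8] turn -80.5
```

View pics/w9.png

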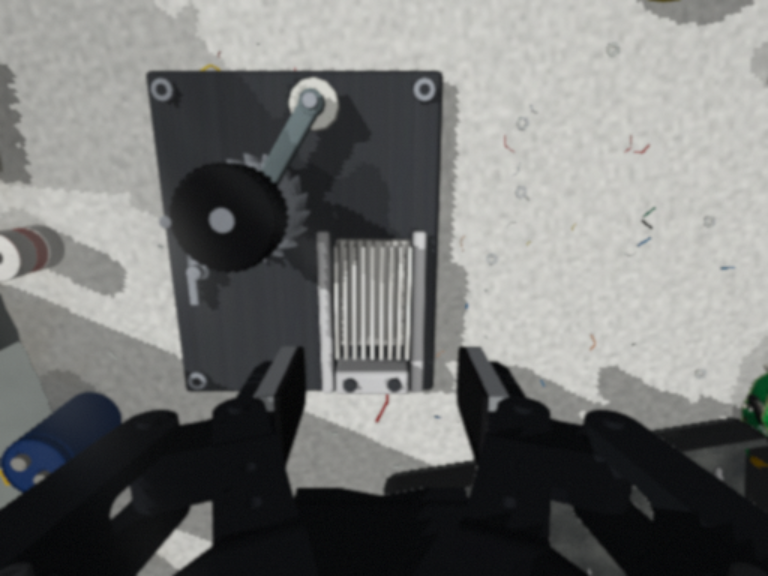

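```bash

python3 -m pendant '[[0.8,-13,-9,0,0],[0.8,-13,-9,0,0],[0.8,-13,-9,0,0],[0.8,-13,-9,0,0],[0.8,-10,-9,0,0],[0.8,0,0,0,0]]'
python3 -m pendant '[[0.8,0,0,0,-8.05],[0.8,0,0,0,-8.05],[0.8,0,0,0,-8.05],[0.8,0,0,0,-8.05],[0.8,0,0,0,-8.05],[0.8,0,0,0,-8.05],[0.8,0,0,0,-8.05],[0.8,0,0,0,-8.05],[0.8,0,0,0,-8.05],[0.8,0,0,0,-8.05]]'
python3 -m pendant '[[0.8,0,0,0,0],[0.8,0,0,0,0]]'
python3 -c "
from h import *
S();to(513.2,-5.6,12,70)
cp=optics.camera_params('wrist');p,d=optics.snapshot('wrist'); X=cloud(cp,d)
m=(np.hypot(X[...,0]-513,X[...,1]+5.6)<32)&(abs(X[...,2]-72)<5); q=X[m]; print(m.sum(),q.mean(0),(q.min(0)+q.max(0))/2,cv2.minEnclosingCircle(q[:,:2].astype(np.float32)))
"
```

```text
time: 17.65
tool_pos: [510.7, -4.7, 70.4]
tcp_rot: [-180.0, 0.1, -10.5]
ft_force: [-0.3, 0.3, -0.2]
finger_gap: 68.5
time: 18.65
tool_pos: [512.4, -6.3, 71.0]
tcp_rot: [180.0, 0.0, 70.3]
ft_force: [-0.6, -0.2, -0.9]
finger_gap: 68.4
time: 18.85
tool_pos: [512.2, -6.1, 71.0]
tcp_rot: [-180.0, 0.0, 69.7]
ft_force: [-0.2, 0.6, 0.5]
finger_gap: 68.3
t18.9 yaw69.7 F[-0.2  0.6  0.5] M[ 0.01   0.003 -0.013] gap68.3
now [512.2  -6.1  71. ] [-180.     0.    69.7] shift [ 0.8  0.8 59. ] turn -0.3
3647 [511.62465101  -4.74460615  72.97216778] [513.18769409  -5.30296047  71.36794711] ((513.416259765625, -5.246454238891602), 23.02500343322754)
```

```bash

python3 -m pendant '[[0.8,1,0.7,15,0],[0.8,0,0,20,0],[0.8,0,0,14,0],[0.8,0,0,7,0],[0.8,0,0,3,0],[0.8,0,0,0,0],[0.8,0,0,0,0]]'
python3 -c "from h import *; S();to(513.3,-5.4,12,70)"
python3 -m pendant '[[0.4,0,0,0,0],[0.4,0,0,0,0],[0.4,0,0,0,0],[0.4,0,0,0,0],[0.4,0,0,0,0],[0.4,0,0,0,0]]' 40
python3 -c "from h import *; S();to(513.3,-5.4,12,70)"
```

```text
time: 19.6
tool_pos: [513.7, -5.2, 12.8]
tcp_rot: [179.9, -0.0, 69.9]
ft_force: [0.8, -0.2, -0.3]
finger_gap: 68.2
t19.6 yaw69.9 F[ 0.8 -0.2 -0.3] M[-0.005 -0.004  0.02 ] gap68.2
now [513.7  -5.2  12.8] [179.9  -0.   69.9] shift [-0.3 -0.3  0.8] turn -0.1
time: 20.2
tool_pos: [513.7, -5.1, 13.1]
tcp_rot: [179.9, -0.0, 69.9]
ft_force: [-0.8, 0.5, 6.1]
finger_gap: 42.9
t20.2 yaw69.9 F[-0.8  0.5  6.1] M[0.13  0.273 0.004] gap42.9
now [513.7  -5.1  13.1] [179.9  -0.   69.9] shift [-0.4 -0.3  1.1] turn -0.1
```

```bash
cat > s.sh <<'E'
python3 -c "
from bench import r
s=r.sense(); print('t%.1f yaw%.2f Mz%.3f F%s'%(s['time'],s['tcp_rot'][2],s['wrist_torque'][2],s['ft_force'].round(1)))"
E
p="python3 -m pendant"; q=/dev/null
$p '[[0.4,0,0,0,4],[0.4,0,0,0,4],[0.4,0,0,0,4],[0.4,0,0,0,4],[0.4,0,0,0,0]]' >$q; sh s.sh
$p '[[0.4,0,0,0,2],[0.4,0,0,0,0]]' >$q; sh s.sh
$p '[[0.4,0,0,0,2],[0.4,0,0,0,0]]' >$q; sh s.sh
$p '[[0.4,0,0,0,2],[0.4,0,0,0,0]]' >$q; sh s.sh
$p '[[0.4,0,0,0,2],[0.4,0,0,0,0]]' >$q; sh s.sh
$p '[[0.4,0,0,0,2],[0.4,0,0,0,0]]' >$q; sh s.sh
$p '[[0.4,0,0,0,2],[0.4,0,0,0,0]]' >$q; sh s.sh
$p '[[0.4,0,0,0,2],[0.4,0,0,0,0]]' >$q; sh s.sh
$p '[[0.4,0,0,0,2],[0.4,0,0,0,0]]' >$q; sh s.sh
$p '[[0.4,0,0,0,2],[0.4,0,0,0,0]]' >$q; sh s.sh
$p '[[0.4,0,0,0,2],[0.4,0,0,0,0]]' >$q; sh s.sh
$p '[[0.4,0,0,0,2],[0.4,0,0,0,0]]' >$q; sh s.sh
$p '[[0.4,0,0,0,2],[0.4,0,0,0,0]]' >$q; sh s.sh
```

```text
t20.7 yaw53.80 Mz-0.051 F[-2.2  0.6  6.3]
t20.9 yaw51.88 Mz-0.072 F[-1.   0.1  5.4]
t21.1 yaw49.89 Mz0.037 F[-1.4  0.9  5.8]
t21.3 yaw47.88 Mz0.022 F[-1.5  0.9  6. ]
t21.5 yaw45.89 Mz0.042 F[-1.3  0.5  5.9]
t21.7 yaw43.88 Mz0.009 F[-2.4  0.9  6. ]
t21.9 yaw41.88 Mz0.011 F[-0.7  1.2  6.9]
t22.1 yaw39.89 Mz0.006 F[-2.3  1.8  6.7]
t22.3 yaw37.88 Mz-0.020 F[-1.2  0.8  5.9]
t22.5 yaw35.88 Mz0.058 F[-1.5 -0.1  6.3]
t22.7 yaw33.88 Mz-0.010 F[-1.4  1.1  5.6]
t22.9 yaw31.88 Mz-0.078 F[-1.  1.  6.]
t23.1 yaw29.88 Mz0.025 F[-2.3  0.6  6. ]
```

```bash
cat > s.sh <<'E'
python3 -c "
from bench import r
s=r.sense(); print('t%.1f yaw%.2f Mz%.3f J6 %.4f'%(s['time'],s['tcp_rot'][2],s['wrist_torque'][2],s['joint_efforts'][5]), s['ft_force'].round(1))"
E
p="python3 -m pendant"; q=/dev/null
$p '[[0.4,0,0,0,2],[0.4,0,0,0,0]]' >$q; sh s.sh
$p '[[0.4,0,0,0,2],[0.4,0,0,0,0]]' >$q; sh s.sh
$p '[[0.4,0,0,0,2],[0.4,0,0,0,0]]' >$q; sh s.sh
$p '[[0.4,0,0,0,2],[0.4,0,0,0,0]]' >$q; sh s.sh
$p '[[0.4,0,0,0,2],[0.4,0,0,0,0]]' >$q; sh s.sh
$p '[[0.4,0,0,0,2],[0.4,0,0,0,0]]' >$q; sh s.sh
$p '[[0.4,0,0,0,2],[0.4,0,0,0,0]]' >$q; sh s.sh
$p '[[0.4,0,0,0,2],[0.4,0,0,0,0]]' >$q; sh s.sh
$p '[[0.4,0,0,0,2],[0.4,0,0,0,0]]' >$q; sh s.sh
$p '[[0.4,0,0,0,2],[0.4,0,0,0,0]]' >$q; sh s.sh
$p '[[0.4,0,0,0,2],[0.4,0,0,0,0]]' >$q; sh s.sh
```

```text
t23.3 yaw27.88 Mz0.029 J6 0.5369 [-3.1  0.7  6.7]
t23.5 yaw25.88 Mz0.009 J6 0.5368 [-1.6  0.7  6. ]
t23.7 yaw23.89 Mz-0.011 J6 0.5419 [-2.2  0.7  6.3]
t23.9 yaw21.88 Mz-0.000 J6 0.5257 [-1.8  1.1  6.8]
t24.1 yaw19.88 Mz0.005 J6 0.5413 [-1.2  0.8  6.2]
t24.3 yaw17.88 Mz0.036 J6 0.5319 [-2.7 -0.1  7.4]
t24.5 yaw15.88 Mz0.031 J6 0.5026 [-1.6  0.8  5.8]
t24.7 yaw13.89 Mz-0.030 J6 0.5345 [-1.4  0.4  6. ]
t24.9 yaw11.88 Mz-0.052 J6 0.4598 [-2.3  1.4  6.5]
t25.1 yaw9.88 Mz0.086 J6 0.5464 [-1.9  0.7  6.3]
t25.3 yaw7.89 Mz0.047 J6 0.5383 [-1.7  0.6  6.6]
```

```bash

p="python3 -m pendant"; q=/dev/null
$p '[[0.4,0,0,0,2],[0.4,0,0,0,0]]' >$q; sh s.sh
$p '[[0.4,0,0,0,2],[0.4,0,0,0,0]]' >$q; sh s.sh
$p '[[0.4,0,0,0,2],[0.4,0,0,0,0]]' >$q; sh s.sh
$p '[[0.4,0,0,0,2],[0.4,0,0,0,0]]' >$q; sh s.sh
$p '[[0.4,0,0,0,2],[0.4,0,0,0,0]]' >$q; sh s.sh
$p '[[0.4,0,0,0,2],[0.4,0,0,0,0]]' >$q; sh s.sh
$p '[[0.4,0,0,0,2],[0.4,0,0,0,0]]' >$q; sh s.sh
$p '[[0.4,0,0,0,2],[0.4,0,0,0,0]]' >$q; sh s.sh
python3 -c "
from h import *
p,d=optics.snapshot('top'); cv2.imwrite('pics/t10.png',cv2.resize(p[140:260,170:300],None,fx=5,fy=5,interpolation=cv2.INTER_CUBIC))
a=[]
for i in range(8): optics.snapshot('top'); a.append(r.sense()['wrist_torque'][2])
print(np.mean(a),np.std(a))"
```

```text
t25.5 yaw5.88 Mz0.039 J6 0.5361 [-2.   0.4  7.2]
t25.7 yaw3.89 Mz0.048 J6 0.5390 [-1.9  0.8  5.4]
t25.9 yaw1.88 Mz0.002 J6 0.5224 [-2.4  1.   7.1]
t26.1 yaw-0.11 Mz0.047 J6 0.5347 [-1.8  1.1  6.1]
t26.3 yaw-2.11 Mz0.121 J6 0.6028 [-2.6  1.   6.7]
t26.5 yaw-4.11 Mz0.108 J6 0.6191 [-0.7  0.4  6.3]
t26.7 yaw-6.11 Mz0.101 J6 0.6286 [-1.6  0.4  6.1]
t26.9 yaw-8.11 Mz0.113 J6 0.6243 [-2.3  0.7  6.6]
0.12067102691337442 0.03006288245097837
```

```bash

p="python3 -m pendant"; q=/dev/null
$p '[[0.4,0,0,0,2],[0.4,0,0,0,0]]' >$q; sh s.sh
$p '[[0.4,0,0,0,2],[0.4,0,0,0,0]]' >$q; sh s.sh
$p '[[0.4,0,0,0,2],[0.4,0,0,0,0]]' >$q; sh s.sh
$p '[[0.4,0,0,0,2],[0.4,0,0,0,0]]' >$q; sh s.sh
$p '[[0.4,0,0,0,2],[0.4,0,0,0,0]]' >$q; sh s.sh
$p '[[0.4,0,0,0,2],[0.4,0,0,0,0]]' >$q; sh s.sh
$p '[[0.4,0,0,0,2],[0.4,0,0,0,0]]' >$q; sh s.sh
$p '[[0.4,0,0,0,2],[0.4,0,0,0,0]]' >$q; sh s.sh
$p '[[0.4,0,0,0,1],[0.4,0,0,0,0]]' >$q; sh s.sh
$p '[[0.4,0,0,0,1],[0.4,0,0,0,0]]' >$q; sh s.sh
$p '[[0.4,0,0,0,1],[0.4,0,0,0,0]]' >$q; sh s.sh
$p '[[0.4,0,0,0,1],[0.4,0,0,0,0]]' >$q; sh s.sh
```

```text
t27.6 yaw-10.11 Mz0.085 J6 0.6869 [-2.   1.6  6.7]
t27.8 yaw-12.10 Mz0.196 J6 0.6879 [-1.2  0.2  6.1]
t27.9 yaw-14.10 Mz0.228 J6 0.7174 [-1.1  0.1  5.8]
t28.1 yaw-16.10 Mz0.192 J6 0.7044 [-1.5  0.7  6.9]
t28.4 yaw-18.10 Mz0.212 J6 0.7495 [-2.6  1.4  8.2]
t28.6 yaw-20.10 Mz0.263 J6 0.7450 [-2.3  0.8  6.6]
t28.8 yaw-22.10 Mz0.219 J6 0.7741 [-2.1  0.2  6.1]
t28.9 yaw-24.10 Mz0.330 J6 0.7842 [-1.5  1.1  6.3]
t29.1 yaw-25.06 Mz0.248 J6 0.5453 [-2.1  0.4  6.8]
t29.4 yaw-26.06 Mz0.332 J6 0.5597 [-2.   0.9  7.4]
t29.6 yaw-27.06 Mz0.332 J6 0.5669 [-1.9  2.2  6.3]
t29.8 yaw-28.06 Mz0.352 J6 0.5787 [-2.3  0.7  7.1]
```

```bash

p="python3 -m pendant"; q=/dev/null
$p '[[0.4,0,0,0,1],[0.4,0,0,0,0]]' >$q; sh s.sh
$p '[[0.4,0,0,0,1],[0.4,0,0,0,0]]' >$q; sh s.sh
$p '[[0.4,0,0,0,1],[0.4,0,0,0,0]]' >$q; sh s.sh
$p '[[0.4,0,0,0,1],[0.4,0,0,0,0]]' >$q; sh s.sh
$p '[[0.4,0,0,0,1],[0.4,0,0,0,0]]' >$q; sh s.sh
$p '[[0.4,0,0,0,1],[0.4,0,0,0,0]]' >$q; sh s.sh
python3 -c "
from h import *
a=[]
for i in range(8): optics.snapshot('top'); a.append(r.sense()['wrist_torque'][2])
print(np.mean(a),np.std(a))"
```

```text
t29.9 yaw-29.07 Mz0.232 J6 0.5146 [-1.9  1.6  6.5]
t30.1 yaw-30.06 Mz0.309 J6 0.5799 [-1.6  1.3  7. ]
t30.4 yaw-31.05 Mz0.313 J6 0.6165 [-2.2  0.5  6.4]
t30.6 yaw-32.05 Mz0.346 J6 0.6152 [-2.7  0.1  6.2]
t30.8 yaw-33.05 Mz0.416 J6 0.6336 [-2.8  0.2  6.4]
t30.9 yaw-34.05 Mz0.410 J6 0.6398 [-1.8  1.3  6.6]
0.37407571690273067 0.03225571220606042
```

```bash

python3 -m pendant '[[0.4,0,0,0,-2],[0.4,0,0,0,-2],[0.4,0,0,0,0]]'; sh s.sh
python3 -m pendant '[[0.5,0,0,0,0],[0.55,0,0,0,0],[0.6,0,0,0,0],[0.7,0,0,0,0],[0.8,0,0,0,0],[0.8,0,0,0,0],[0.8,0,0,0,0]]'; sh s.sh
python3 -m pendant '[[0.8,0,0,-10,0],[0.8,0,0,-20,0],[0.8,0,0,-30,0],[0.8,0,0,-30,0],[0.8,0,0,-20,0],[0.8,0,0,0,0],[0.8,0,0,0,0]]'; sh s.sh
python3 -c "
from h import *
o=np.load('f.npy'); ex=np.array([np.cos(o[2]),np.sin(o[2])]); ey=np.array([-ex[1],ex[0]])
cp=optics.camera_params('wrist');p,d=optics.snapshot('wrist'); X=cloud(cp,d).reshape(-1,3)
c=np.c_[(X[:,:2]-o[:2])@ex,(X[:,:2]-o[:2])@ey]
m=(abs(X[:,2]-37)<3)&(abs(c[:,0]-60)<26)&(c[:,1]>-84)&(c[:,1]<5)
print(m.sum(),c[m].min(0),c[m].max(0),cv2.minAreaRect(c[m].astype(np.float32)),np.median(X[m][:,2]))
for n in ('heat_sink_mid','clamp_arm_pivot','capacitor','coupling','terminal_block','end_stop'): 
  for k in ('wrist','top'):
    if k=='top' and n=='heat_sink_mid': optics.snapshot('top')
    print(n,k,[(np.round(x['at']).tolist(),round(x['score'],2)) for x in optics.search_frame(k,n)[:1]])
"
```

```text
time: 31.65
tool_pos: [513.6, -5.1, 13.1]
tcp_rot: [-180.0, -0.1, -30.0]
ft_force: [-2.6, 0.4, 6.6]
finger_gap: 42.7
t31.6 yaw-29.95 Mz0.338 J6 -0.2083 [-2.6  0.4  6.6]
time: 32.35
tool_pos: [513.0, -5.2, 12.0]
tcp_rot: [180.0, 0.0, -30.1]
ft_force: [-0.2, -0.1, 0.6]
finger_gap: 68.2
t32.4 yaw-30.06 Mz0.039 J6 0.0004 [-0.2 -0.1  0.6]
time: 33.05
tool_pos: [513.4, -5.2, 122.8]
tcp_rot: [-180.0, -0.1, -30.1]
ft_force: [0.6, -0.0, -0.2]
finger_gap: 68.0
t33.0 yaw-30.05 Mz0.036 J6 0.0002 [ 0.6 -0.  -0.2]
1236 [ 34.08712118 -83.98413201] [79.56430903 -4.56753958] ((56.95235824584961, -44.27202606201172), (45.047027587890625, 79.86181640625), 0.5723486542701721) 38.69908310128065
heat_sink_mid wrist [([571.0, -64.0, 28.0], 0.76)]
heat_sink_mid top [([562.0, -72.0, 34.0], 0.75)]
clamp_arm_pivot wrist [([527.0, -5.0, 12.0], 0.82)]
clamp_arm_pivot top [([505.0, -66.0, 16.0], 0.59)]
capacitor wrist [([387.0, -100.0, 28.0], 0.6)]
capacitor top [([374.0, -114.0, 55.0], 0.6)]
coupling wrist [([390.0, 3.0, 31.0], 0.66)]
coupling top []
terminal_block wrist [([380.0, 73.0, 13.0], 0.94)]
terminal_block top [([377.0, 75.0, 16.0], 0.68)]
end_stop wrist [([570.0, -103.0, 33.0], 0.41)]
end_stop top [([555.0, -110.0, 35.0], 0.51)]
```

```bash
python3 -c "
from h import *
o=np.load('f.npy'); ex=np.array([np.cos(o[2]),np.sin(o[2])]); ey=np.array([-ex[1],ex[0]])
for k in ('wrist','top'):
  cp=optics.camera_params(k);p,d=optics.snapshot(k); X=cloud(cp,d).reshape(-1,3)
  c=np.c_[(X[:,:2]-o[:2])@ex,(X[:,:2]-o[:2])@ey]
  print(k,[(a,*np.percentile(X[(abs(c[:,0]-60)<14)&(abs(c[:,1]-a)<1.5)][:,2],[15,85]).round().astype(int).tolist()) for a in range(-100,10,4)])
"

```

```text
Traceback (most recent call last):
IndexError: index -1 is out of bounds for axis 0 with size 0
```

```bash
python3 -c "
from h import *
o=np.load('f.npy'); ex=np.array([np.cos(o[2]),np.sin(o[2])]); ey=np.array([-ex[1],ex[0]])
for k in ('wrist','top'):
  cp=optics.camera_params(k);p,d=optics.snapshot(k); X=cloud(cp,d).reshape(-1,3)
  c=np.c_[(X[:,:2]-o[:2])@ex,(X[:,:2]-o[:2])@ey]
  for a in range(-100,10,4):
    z=X[(abs(c[:,0]-60)<14)&(abs(c[:,1]-a)<1.5)][:,2]
    if len(z)>3: print(k[0],a,*np.percentile(z,[15,85]).round(),end='; ')
  print()
"

```

```text
w -88 35.0 36.0; w -84 28.0 39.0; w -80 28.0 39.0; w -76 26.0 39.0; w -72 23.0 40.0; w -68 24.0 40.0; w -64 24.0 40.0; w -60 25.0 40.0; w -56 25.0 40.0; w -52 24.0 40.0; w -48 26.0 40.0; w -44 25.0 40.0; w -40 26.0 40.0; w -36 25.0 40.0; w -32 22.0 40.0; w -28 40.0 230.0; w -24 221.0 230.0; w -20 221.0 238.0; w -16 221.0 242.0; w -12 213.0 244.0; w -8 220.0 244.0; w -4 13.0 213.0; w 0 13.0 14.0; w 4 12.0 14.0; w 8 12.0 14.0; 
t -100 11.0 14.0; t -96 31.0 36.0; t -92 34.0 37.0; t -88 33.0 37.0; t -84 28.0 37.0; t -80 18.0 39.0; t -76 22.0 40.0; t -72 21.0 38.0; t -68 21.0 39.0; t -64 18.0 38.0; t -60 25.0 530.0; t -56 22.0 544.0; t -52 24.0 544.0; t -48 24.0 540.0; t -44 25.0 543.0; t -40 18.0 39.0; t -36 22.0 40.0; t -32 18.0 39.0; t -28 23.0 39.0; t -24 14.0 39.0; t -20 13.0 25.0; t -16 24.0 35.0;
```

```bash
python3 -c "
from bench import hand_in; print(hand_in())"
```

```text
the job is handed in; nothing more can be done
None
```

I set the heat sink in the channel and released it. Then I wound the knob clockwise to the second click after the arm bore on it, let go, and handed the job in at about 33 s; no verdict is reported.

- **Winding:** the arm bore at tool yaw about -1.5°, where the torque jumped by about 0.06 N m. Clicks followed near -9° (a faint dip) and -29° (clear). I stopped at -34°, eased back to -30° and opened the fingers. The expected clamping force is about 4.7 N; this comes from the angles and the stated spring rate and was not measured directly.
- **Final depth check:** the heat sink runs from y ≈ -84 to -24 mm in the clamp's frame, with no gap to the end stop (face at about -84) and the roller behind it. The gripper is clear, with wrist force near zero.
- **Loose parts:** the capacitor read within about 3 mm of its first position from the top camera. The coupling was never found from the top; the wrist network put it about 8 mm from where the scene camera had it. The terminal block reads 5–9 mm off in the top view, but its scene and wrist readings stayed within those errors of the networks. I saw no contact with any of them.

Two things went wrong or disagreed:
- **First grasp missed:** the real fingertips sit about 40 mm behind the reported TCP. The pictures showed this, and I corrected the heights for the grasps after that.
- **No picture after winding:** the viewer's limit was reached, so the final check rests on depth and torque only.

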